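Clamp a boot heel and hold the inked stamp over it

ROBOT

A 6-joint arm with a two-finger parallel gripper is mounted at the origin on the work surface. World frame = base frame: x ahead of the robot, y to its left, z up, the work surface at z = 0. Lengths are in m, angles in rad, forces in N, time in s.
With the tool pointing down it reaches from about 0.35 to 0.775 m from the base axis. Payload 5.5 kg.
Tool frame: the origin (TCP) lies midway between the tips of the shut fingers; the grasp point (between the pads) lies 19 mm behind it; z points along the fingers, y is the line along which they close (so a half turn about z gives the same grasp; the last joint's range is limited). The gripper opens to 85 mm and grips with 20 to 120 N. Pads are 22 mm wide; open, the fingers measure 114 mm over their backs; the gripper's body (76 mm by 85 mm) begins 54 mm behind the grasp point. The pads swing forward as they close: fully open they stand 13 mm farther back than shut.
Start: joints at [-1.302, 0.313, 0.046, 1.304, 0, 1.431], TCP at [0.229, -0.528, 0.231] pointing down, gripper open.
Joint ranges: [-2.76, 2.76], [-0.86, 1.69], [-1.03, 1.26], [-2.2, 2.34], [-1.47, 1.5], [-3.14, 3.14]. Speed limits (rad/s): [2.57, 2.57, 3.14, 3.14, 3.14, 3.14].

INTERFACE

Orientations are given as a unit quaternion [w, x, y, z].
In Python, from workcell import env gives the robot as it stands.
- The arm moves only by the tool move_arm, never from a script. Its argument "targets" is a list of rows, each a list of 3 entries, a list of its own where there are three numbers: the shift along the tool's x, y, z in mm, then the turn, a rotation vector about the tool's x, y, z in units of 10 degrees (1.0 is 10 degrees), then the closure, from -1 (fully open) to 1 (shut). In form: [[[dx, dy, dz], [ax, ay, az], gripper], ...]. A call has 1 to 5 rows; each row is the pose to reach, as a shift and turn from the pose commanded when the call began, along the tool's axes at that moment; what a row does not reach only later rows make up. A row lasts 1/8 s, in which the tool goes at most 62.5 mm and 10.7 degrees, less where a joint would pass 70% of its speed; a pose out of reach is approached as far as the arm can. A call with a gripper value outside its range is refused whole. The fingers move at their own pace and stop on an object; "squeeze" is the grip in N (left out, the last holds). Time passes only in rows, so rows that repeat a pose let the fingers close. It gives the time, the measured TCP pose, the force, the opening and the grip force at its end, in the units of the state.
- env.get_state(): the state, without advancing time (a new reading comes with each control period).
- env.read_camera(name): name is "scene" or "side" or "wrist"; returns a dict with "pixels" (480x640x3 uint8, red, green, blue), "fovy" (degrees; the focal length in pixels is half the picture's height over the tangent of half this angle, whatever the lens; pixels are square), "cx", "cy" (the principal point, pixels), "extrinsics" (4x4, takes a point from world to camera coordinates); the wrist camera has in their place "mount" (4x4, takes a point from camera to tool coordinates, whose origin is the TCP and whose axes are the flange's). Camera axes: x right, y up, looking along -z (the intrinsics and any distortion apply to the point x, -y, -z); pixel columns grow to the right and rows downward; lengths in m; the calibration is good to about 2 mm. A picture is of the moment at which its call begins: read the wrist's pose just before it. There is no depth.
- env.hand_in(): hands the job in; it is judged then, once.
Trained networks look in a picture, given as the dict that the camera call returned (one of the last four; its "shot" number tells which), for a name from the list of things; names that differ only in an ending like _2 or _b are one class to them, and where a whole thing is asked for, a point or a joint stands for the part that bears it (a point fixed in the world has none). Each returns a list of dicts, best first, with "confidence" (0 to 1); they miss things now and then, are a little off and sometimes report something else, mostly with a low value. They report only what shows in the picture. A call takes as long as a camera call. They do not tell look-alikes from the thing itself.
- env.spot_in(thing, picture): "centre" ([x, y, z] in m, in world coordinates, good to about 4 mm: the middle of the surface that is visible of it).
- env.regions_of(thing, picture): "mask" (480x640 bool, what is visible of it).
- env.landmark_of(thing, picture): "centre" ([x, y, z] in m, in world coordinates, good to about 4 mm: a listed point, or the origin of a listed thing).
The state is a dict: "clock": time; "joint_pos": joint angles; "qvel": joint speeds; "tau": joint torques, N m; "tcp_pos": TCP position; "orientation": TCP orientation; "wrist_force": force on the tool from outside, world axes, zero at the start; "ft_torque": the same for the moment, N m; "finger_gap": finger opening in m; "grip_force": force on a finger pad.
Only numpy, scipy, OpenCV 4.12 (cv2) and the standard library are available. Lean on these libraries where they do the work, as an engineer would, in place of code of your own. Each camera call takes 0.05 s, during which the arm holds its last target. There are 200 camera calls.

TASK

Turn the red-gripped crank of the blue vise clockwise (seen from above) until its steel jaw clamps the black boot heel firmly against the other jaw, and let go of the crank. Then take the inked stamp off its pad by the wooden handle, carry it over the wooden pegs without bumping them or disturbing anything else, and hold it level about a centimetre above the heel, centred on it and turned the same way (flat edge over flat edge), never touching the heel because the ink would smear. Finish while still holding it there, motionless: do not set it down or let go.

Things in the scene. Friction and masses are not known exactly. Their poses are not given: they have to be found in the camera images.
- vise_bed (a point): middle of the fixed blue vise's steel bed, on its surface, 30 mm above the table. Vise axes: fixed jaw's inner face 28 mm away at -y, sliding jaw and gear housing (70 mm high, crank axis 103 mm away) at +y; x points away from the robot within 0.35 rad. Base 100 x 215 mm, from -73 to +143 mm in y. Jaw tops 54 (fixed) and 56 mm above the table. On the robot's left
- fixed_jaw: blue fixed jaw, 70 mm wide, 22 mm thick; origin on the inner face, 12 mm above the table
- sliding_jaw: bright steel sliding jaw, 70 x 18 x 26 mm, origin at the lower edge of its inner face, at bed height. The crank drives it 10 mm per rad towards the fixed jaw; the gap between the jaws is 80 mm at crank 0
- crank (a joint): crank angle, rad: 0 fully open, growing CLOCKWISE from above as the jaw closes, stop at 2.75, start 0 to 0.8. Gap between jaws = 80 mm - 10 mm per rad, so the 56 mm heel is met by both jaws at about 2.4. Stiff friction (0.15 N m, about 3 N at the grip) keeps it, and the clamping, where it is left. At 2.4 the arm points along the vise's +y, away from the heel
- crank_axis (a point): point on the crank's vertical axis, at the height of the middle of the red grip (116 mm above the table)
- crank_knob (a point): middle of the upright red crank grip, a cylinder 22 mm in diameter from 88 to 134 mm above the table (this point 116 mm), spinning freely on its pin, 55 mm from the crank axis. The steel crank arm below it (12 mm bar) is 75 to 88 mm above the table
- heel: loose black rubber boot heel, 130 g, D-shaped from above, 58 mm long (x) x 56 wide (y) x 34 tall: flat edge at -x (towards the robot), half-round end at +x. Origin: centre of the underside. Stands on the vise bed, 2 to 8 mm clear of the fixed jaw, straight sides facing the jaws; slides along the bed when pushed; clamped, its top stands 8 mm above the jaws
- heel_top (a point): centre of the heel's top face (34 mm above its underside); axes as the heel's
- stamp: loose hand stamp, about 250 g: D-shaped brass plate 44 (x) x 40 (y) x 10 mm, flat edge at -x, round end at +x; upright wooden handle block 34 (x) x 26 (y) mm from 10 to 72 mm above the underside, red stripe on its flat-edge side. Origin: centre of the underside, z up. Stands on the ink pad, x pointing away from the robot within 0.8 rad
- stamp_front (a point): middle of the flat edge of the stamp's plate, on the underside, 22 mm from the stamp's centre
- ink_pad: fixed flat ink pad in a dark tin, 100 x 90 x 13 mm, origin at the centre of its underside, on the robot's right; the stamp stands on it
- peg_rack: fixed rack between the ink pad and the vise: dark bar 300 mm long (x) x 45 mm wide, with five upright wooden pegs 16 mm thick reaching 133 mm above the table, 60 mm apart; origin at the centre of the underside
- labels: stack of paper labels 90 x 58 x 48 mm beyond the peg rack; leave alone. (Fixed and not listed: a steel pot, 166 mm across and 137 mm tall, and a bin stand beyond x = 0.73 m on the left; two black boots 210 mm tall beyond y = 0.42 m.)
- roll: roll of pale yellow tape standing up, 68 mm across, 50 mm tall, in front of the robot; leave alone
- bottle: white bottle with red cap, 60 mm across, 160 mm tall, beyond the ink pad and rack; leave alone
- brush: brush lying on the far right of the ink pad; leave alone
Not all that is in view belongs to the job. Of the things like the stamp, leave any that is turquoise; of the rest the smaller one is meant. What is shaped like the part that bears vise_bed but yellow is not meant.

How it is judged:
On the way, in this order (a step that is already met when the one before it is completed fails the run):
1. the crank has closed the vise: both jaws press on the heel with more than 4 N and the gripper has left the crank (contact force between each of sliding_jaw, fixed_jaw and heel above 4 N and angle between heel's own z axis and vertical below 0.1 rad and distance between heel and vise_bed below 0.02 m and distance between the grasp point and crank_knob above 0.04 m), for 0.2 s.
2. the stamp is lifted at least 50 mm off its pad (z of stamp in the frame of ink_pad above 0.063 m and contact force between the fingers and stamp above 1 N), for 0.1 s.
At the end, for the whole second after the job is handed in: The heel stands on the bed clamped by both jaws (over 3 N each). The stamp is held in the fingers, still, touching neither heel nor vise: underside 3 to 20 mm above the heel's top, centres within 8 mm, flat edge on the heel's flat-edge side and turned within 0.15 rad of it, tilted less than 0.1 rad (contact force between each of sliding_jaw, fixed_jaw and heel above 3 N and angle between each of heel, stamp's own z axis and vertical below 0.1 rad and distance between heel and vise_bed below 0.02 m and z of stamp in the frame of heel_top between 0.003 and 0.02 m and horizontal distance between stamp and heel_top below 0.008 m and angle between the x axis of stamp and the x axis of heel, either way round below 0.15 rad and x of stamp_front in the frame of heel below -0.01 m and linear speed of stamp below 0.02 m/s and contact force between the fingers and stamp above 1 N and contact force between stamp and heel below 0.1 N and contact force between stamp and fixed_jaw below 0.1 N and contact force between stamp and sliding_jaw below 0.1 N); the arm keeps its last pose, push and grip.
It fails at once if the stamp touches the heel (contact force between stamp and heel above 0.3 N).
It fails at once if the stamp or the gripper hits the peg rack (contact force between any of stamp, the arm, the fingers and peg_rack above 2 N).
It fails at once if a bystander is shoved or toppled (distance of any of labels, roll, bottle, brush from where it was at the start of the episode above 0.02 m).
It also fails if it takes over 70 s, if anything falls off the work surface, if the arm or the gripper's body presses on something with over 40 N, if the wrist force passes 120 N, or if a joint passes its speed limit or range.

## Working session

There is one attempt and no reset: what is moved stays moved. The work goes in short steps, Python scripts to look and compute and a tool call to move; the robot and the scene stay as the last step left them, time stands still between calls to the robot, and variables do not carry over. Pictures are saved under pics/ and viewed, at most 10 in all, crops included, and the job is handed in when it is done.

Besides the shell and the picture viewer there is one more tool, called after "Emit:" by a JSON object that holds its "op" and its "data". move_arm: Moves the arm, as the interface text tells. Its arguments: {"type":"object","properties":{"targets":{"type":"array","items":{"type":"array"}},"squeeze":{"type":"number"}},"required":["targets"]}

```bash
mkdir -p pics; cat > h.py <<'E'
import numpy as np, cv2
from workcell import env
from scipy.spatial.transform import Rotation as R
def save(p,name): cv2.imwrite('pics/'+name+'.png',cv2.cvtColor(p['pixels'],cv2.COLOR_RGB2BGR))
def show(p,things,fn='landmark_of'):
    for t in things:
        for d in getattr(env,fn)(t,p)[:4]: print(t,np.round(d['centre'],4),round(d['confidence'],2), proj(p,d['centre']))
def proj(p,X):
    if 'extrinsics' not in p: return ''
    c=p['extrinsics']@np.r_[X,1]; f=240/np.tan(np.radians(p['fovy'])/2)
    return np.round([p['cx']+f*c[0]/-c[2],p['cy']-f*c[1]/-c[2]]).astype(int)
E
python3 - <<'E'
from h import *
a=env.read_camera('scene'); b=env.read_camera('side')
save(a,'scene0'); save(b,'side0')
print({k:v for k,v in a.items() if k!='pixels'}, b.keys())
for p in (a,b):
    show(p,['vise_bed','crank_axis','crank_knob','heel_top','sliding_jaw','stamp','stamp_front','ink_pad','peg_rack','roll','bottle'])
    print()
E
```

```text
{'fovy': 55.615083356230315, 'cx': 318.1641360508136, 'cy': 234.37787910675337, 'extrinsics': array([[ 0.19540978,  0.98071769, -0.00279988, -0.05750868],
       [-0.67469134,  0.13650434,  0.7253676 ,  0.30769127],
       [ 0.71176303, -0.13985487,  0.68835601, -1.48562016],
       [ 0.        ,  0.        ,  0.        ,  1.        ]]), 'shot': 1} dict_keys(['pixels', 'fovy', 'cx', 'cy', 'extrinsics', 'shot'])
vise_bed [0.3716 0.3741 0.0275] 0.88 [457 188]
vise_bed [0.5651 0.1446 0.0306] 0.79 [400 248]
vise_bed [ 0.7486 -0.1532  0.0018] 0.48 [288 341]
crank_axis [0.3464 0.4729 0.1143] 0.86 [494 152]
crank_axis [0.5377 0.2447 0.1136] 0.76 [442 208]
crank_knob [0.4935 0.2193 0.1152] 0.7 [424 197]
crank_knob [0.3181 0.4248 0.1168] 0.55 [473 148]
heel_top [0.5611 0.1474 0.0608] 0.76 [402 237]
sliding_jaw [0.5594 0.188  0.0288] 0.75 [416 244]
sliding_jaw [0.3591 0.4251 0.0318] 0.58 [472 182]
stamp [ 0.5919 -0.294   0.012 ] 0.95 [215 290]
stamp [ 0.6314 -0.1996 -0.0023] 0.89 [260 301]
stamp [ 0.7111 -0.2767  0.0011] 0.55 [226 336]
stamp_front [ 0.652  -0.1915 -0.0008] 0.9 [264 307]
stamp_
[... 732 characters left out ...]
37 302]
sliding_jaw [0.555  0.1872 0.0323] 0.49 [229 327]
sliding_jaw [ 0.5962 -0.2965  0.0125] 0.49 [364 205]
stamp [ 0.6286 -0.2048 -0.0033] 0.92 [330 222]
stamp [ 0.5965 -0.2985  0.0112] 0.83 [365 205]
stamp [ 0.6011 -0.5018 -0.0027] 0.71 [411 170]
stamp [ 0.7144 -0.2728 -0.0042] 0.68 [323 194]
stamp_front [ 0.5752 -0.2913  0.0171] 0.92 [370 208]
stamp_front [0.4848 0.2212 0.1162] 0.74 [235 331]
stamp_front [ 0.6881 -0.2899 -0.0026] 0.71 [335 195]
stamp_front [ 0.6491 -0.1903  0.0007] 0.67 [320 220]
ink_pad [ 0.5812 -0.3054 -0.0024] 0.56 [371 210]
peg_rack [ 0.5228 -0.1139  0.0008] 0.57 [339 263]
roll [ 0.3659  0.0901 -0.0047] 0.94 [332 360]
bottle [ 0.7496 -0.1516 -0.0046] 0.92 [280 212]
```

View pics/scene0.png

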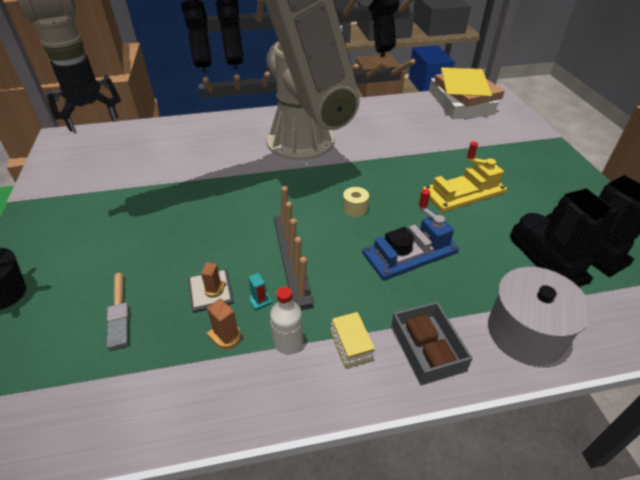

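View pics/side0.png

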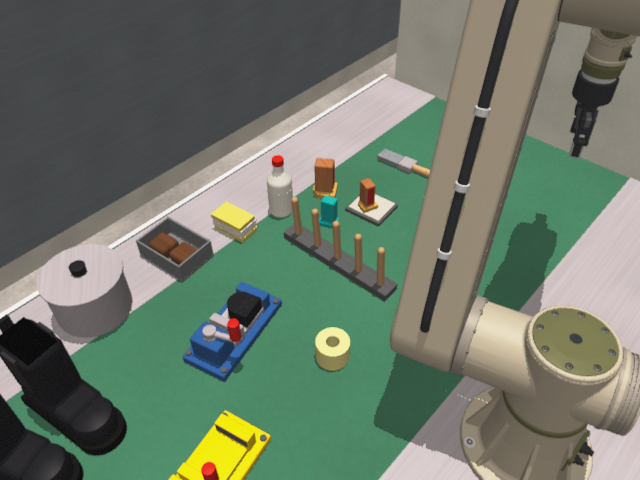

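The blue vise is at scene (410,245); the yellow one at (465,185) is the wrong colour. There are three stamp-like things:
- **(211,279):** small, wooden, standing on the ink pad. This fits: it is not turquoise and is the smaller of the other two.
- **(223,325):** larger wooden one off the pad, so not meant.
- **(259,290):** turquoise, so not meant.

I'll confirm the stamp in a crop.

```bash
python3 - <<'E'
from h import *
im=cv2.imread('pics/scene0.png'); 
c=cv2.hconcat([cv2.resize(im[240:360,160:300],None,fx=3,fy=3,interpolation=3),cv2.resize(im[180:300,340:470],None,fx=2.9,fy=3,interpolation=3)]); cv2.imwrite('pics/crop.png',c); print(c.shape)
s=env.get_state(); Rm=R.from_quat(s['orientation'],scalar_first=True).as_matrix()
print(s['clock'],s['tcp_pos'],s['finger_gap']); print(np.round(Rm,3))
E
```

```text
(360, 797, 3)
1.2 [ 0.22855285 -0.52766872  0.23130164] 0.08564200028234227
[[ 0.918  0.397  0.   ]
 [ 0.397 -0.918 -0.   ]
 [-0.     0.    -1.   ]]
```

View pics/crop.png

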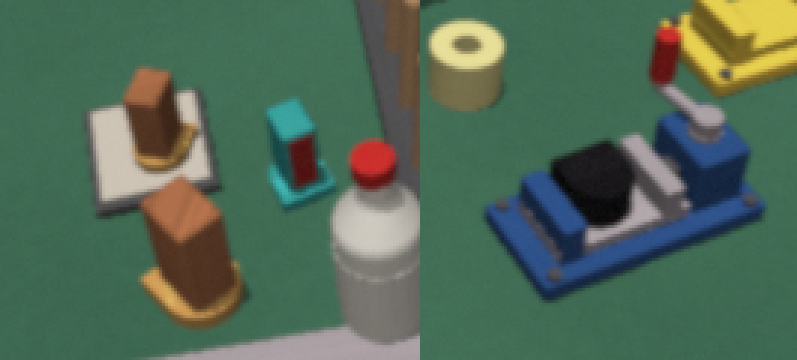

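The crop confirms it: the small wooden stamp stands on the pad at crop (150,120), with the bigger one at (190,250) and the turquoise one at (300,150). The blue vise has the heel, steel jaw and red grip at crop (663,55). Next I'll plan the travel to above the crank grip.

```bash
cat >> h.py <<'E'
def plan(wps,g,start=None):
    """wps: list of (x,y,z,yaw) rows; prints calls of <=5 rows relative to the pose at call start (tool pointing down)"""
    if start is None:
        s=env.get_state(); m=R.from_quat(s['orientation'],scalar_first=True).as_matrix()
        start=(*s['tcp_pos'],np.arctan2(m[1,0],m[0,0]))
    for i in range(0,len(wps),5):
        c=[]
        for w in wps[i:i+5]:
            d=np.array(w[:3])-start[:3]; y=start[3]
            c.append([[round(float(v),1) for v in 1000*np.array([np.cos(y)*d[0]+np.sin(y)*d[1],np.sin(y)*d[0]-np.cos(y)*d[1],-d[2]])],[0,0,round(float(-np.degrees(w[3]-y)/10),2)],g])
        print(c); start=wps[min(i+4,len(wps)-1)]
def line(a,b,n): return [tuple(np.array(a)+(np.array(b)-np.array(a))*k/n) for k in range(1,n+1)]
E
python3 - <<'E'
from h import *
a=(0.2286,-0.5277,0.2313,0.4081)
plan(line(a,(0.489,0.2192,0.21,2.53),15),-1,a)
E
```

```text
[[[35.7, -38.8, 1.4], [0, 0, -0.81], -1], [[71.4, -77.6, 2.8], [0, 0, -1.62], -1], [[107.1, -116.4, 4.3], [0, 0, -2.43], -1], [[142.8, -155.3, 5.7], [0, 0, -3.24], -1], [[178.5, -194.1, 7.1], [0, 0, -4.05], -1]]
[[[52.4, -6.3, 1.4], [0, 0, -0.81], -1], [[104.7, -12.6, 2.8], [0, 0, -1.62], -1], [[157.1, -18.9, 4.3], [0, 0, -2.43], -1], [[209.4, -25.2, 5.7], [0, 0, -3.24], -1], [[261.8, -31.5, 7.1], [0, 0, -4.05], -1]]
[[[43.9, 29.2, 1.4], [0, 0, -0.81], -1], [[87.8, 58.4, 2.8], [0, 0, -1.62], -1], [[131.7, 87.7, 4.3], [0, 0, -2.43], -1], [[175.6, 116.9, 5.7], [0, 0, -3.24], -1], [[219.5, 146.1, 7.1], [0, 0, -4.05], -1]]
```

Emit:
{"op": "move_arm", "data": {"targets": [[[36,-39,1],[0,0,-0.8],-1],[[71,-78,3],[0,0,-1.6],-1],[[107,-116,4],[0,0,-2.4],-1],[[143,-155,6],[0,0,-3.2],-1],[[179,-194,7],[0,0,-4.05],-1]]}}

```text
clock: 1.82
tcp_pos: [0.316, -0.277, 0.2244]
orientation: [0.0, 0.847, 0.531, 0.0]
wrist_force: [0.2, 0.0, 0.2]
finger_gap: 0.0854
grip_force: 0.0
```

Emit:
{"op": "move_arm", "data": {"targets": [[[52,-6,1],[0,0,-0.8],-1],[[105,-13,3],[0,0,-1.6],-1],[[157,-19,4],[0,0,-2.4],-1],[[209,-25,6],[0,0,-3.2],-1],[[262,-31,7],[0,0,-4.05],-1]]}}

```text
clock: 2.45
tcp_pos: [0.4035, -0.0279, 0.2176]
orientation: [0.001, 0.611, 0.792, 0.0]
wrist_force: [1.3, -0.2, 0.6]
finger_gap: 0.0855
grip_force: 0.0
```

Emit:
{"op": "move_arm", "data": {"targets": [[[44,29,1],[0,0,-0.8],-1],[[88,58,3],[0,0,-1.6],-1],[[132,88,4],[0,0,-2.4],-1],[[176,117,6],[0,0,-3.2],-1],[[219,146,7],[0,0,-4.05],-1]]}}

```text
clock: 3.08
tcp_pos: [0.4903, 0.2208, 0.2103]
orientation: [0.0, 0.299, 0.954, 0.0]
wrist_force: [0.7, -1.5, 1.1]
finger_gap: 0.0853
grip_force: 0.0
```

```bash
cat >> h.py <<'E'
def wristcam():
    s=env.get_state(); p=env.read_camera('wrist')
    T=np.eye(4); T[:3,:3]=R.from_quat(s['orientation'],scalar_first=True).as_matrix(); T[:3,3]=s['tcp_pos']
    p2=dict(p); return s,p,np.linalg.inv(T@np.array(p['mount']))
def wproj(p,E,X): return proj({'extrinsics':E,**{k:p[k] for k in('fovy','cx','cy')}},X)
E
python3 - <<'E'
from h import *
s,p,E=wristcam(); save(p,'w1'); print(s['clock'],s['tcp_pos'],s['wrist_force'])
for t in ['crank_axis','crank_knob','heel_top','vise_bed','fixed_jaw']:
    for d in env.landmark_of(t,p)[:2]: print(t,np.round(d['centre'],4),round(d['confidence'],2),wproj(p,E,d['centre']))
m=env.regions_of('crank_knob',p); print([(round(d['confidence'],2),np.argwhere(d['mask']).mean(0)) for d in m[:2]])
E
```

```text
3.075 [0.49027467 0.22080229 0.21029324] [ 0.69933333 -1.50457477  1.10268931]
crank_axis [0.5394 0.2498 0.1152] 0.83 [383 270]
crank_knob [0.4912 0.2191 0.1162] 0.91 [314 244]
crank_knob [0.5594 0.1861 0.0242] 0.38 [326 280]
heel_top [0.5639 0.1438 0.0621] 0.6 [294 322]
fixed_jaw [0.3681 0.3475 0.0129] 0.71 [355  16]
fixed_jaw [ 0.5304 -0.1125  0.0013] 0.58 [121 375]
[(0.91, array([247.68286334, 339.92104121]))]
```

View pics/w1.png

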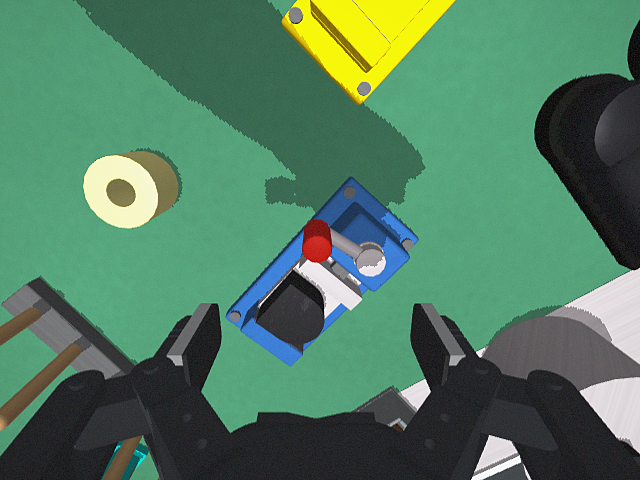

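The wrist picture shows the red grip at (316,240), the crank hub at (370,260) and the heel at (292,305), between the jaws. The grip position agrees with the earlier measurement, so I'll go straight down and grip it.

Emit:
{"op": "move_arm", "data": {"targets": [[[0,0,45],[0,0,0],-1],[[0,0,90],[0,0,0],-1],[[0,0,110],[0,0,0],-1],[[0,0,110],[0,0,0],1],[[0,0,110],[0,0,0],1]], "squeeze": 40}}

```text
clock: 4.05
tcp_pos: [0.4907, 0.2184, 0.1016]
orientation: [0.001, 0.302, 0.953, 0.0]
wrist_force: [0.4, 0.6, 0.2]
finger_gap: 0.0518
grip_force: 0.0
```

Emit:
{"op": "move_arm", "data": {"targets": [[[0,0,0],[0,0,0],1],[[0,0,0],[0,0,0],1],[[0,0,0],[0,0,0],1],[[0,0,0],[0,0,0],1]]}}

```text
clock: 4.55
tcp_pos: [0.4915, 0.2196, 0.1019]
orientation: [0.002, 0.301, 0.954, 0.001]
wrist_force: [0.1, 2.1, 6.4]
finger_gap: 0.0207
grip_force: 39.1
```

```bash
python3 - <<'E'
from h import *
s=env.get_state(); print(s['tcp_pos'],s['finger_gap'],s['grip_force'],s['wrist_force'])
ax=np.array([.5382,.2463]); k=np.array(s['tcp_pos'][:2])-ax; r=np.hypot(*k); t0=np.arctan2(k[1],k[0]); print(r,np.degrees(t0))
r=.055
end=np.pi/2+.273   # q=2.4
n=15; ps=[]
for i in range(1,n+1):
    t=(t0%(2*np.pi))+(end-(t0%(2*np.pi)))*i/n; ps.append((*(ax+r*np.array([np.cos(t),np.sin(t)])),s['tcp_pos'][2],2.53))
plan(ps,1,(*s['tcp_pos'],2.53))
E
```

```text
[0.49146195 0.21955425 0.10190944] 0.02067526644513968 39.13582384586334 [0.12916358 2.0733947  6.35326787]
0.053849613785918855 -150.2197460964665
[[[6.3, 2.2, -0.0], [0, 0, -0.0], 1], [[11.8, 6.0, -0.0], [0, 0, -0.0], 1], [[16.7, 10.5, -0.0], [0, 0, -0.0], 1], [[21.0, 15.6, -0.0], [0, 0, -0.0], 1], [[24.7, 21.1, -0.0], [0, 0, -0.0], 1]]
[[[3.0, 6.0, -0.0], [0, 0, -0.0], 1], [[5.2, 12.2, -0.0], [0, 0, -0.0], 1], [[6.7, 18.7, -0.0], [0, 0, -0.0], 1], [[7.4, 25.3, -0.0], [0, 0, -0.0], 1], [[7.2, 32.0, -0.0], [0, 0, -0.0], 1]]
[[[-0.9, 6.6, -0.0], [0, 0, -0.0], 1], [[-2.7, 13.0, -0.0], [0, 0, -0.0], 1], [[-5.2, 19.2, -0.0], [0, 0, -0.0], 1], [[-8.4, 25.0, -0.0], [0, 0, -0.0], 1], [[-12.3, 30.4, -0.0], [0, 0, -0.0], 1]]
```

Emit:
{"op": "move_arm", "data": {"targets": [[[5.8,2,0],[0,0,0],1],[[11.5,6,0],[0,0,0],1],[[16.5,10.5,0],[0,0,0],1],[[21,15.5,0],[0,0,0],1],[[24.5,21,0],[0,0,0],1]]}}

```text
clock: 5.18
tcp_pos: [0.4864, 0.2498, 0.1019]
orientation: [0.005, 0.302, 0.953, 0.001]
wrist_force: [9.8, -4.8, 1.2]
finger_gap: 0.0208
grip_force: 39.1
```

Emit:
{"op": "move_arm", "data": {"targets": [[[3,6,0],[0,0,0],1],[[5,12,0],[0,0,0],1],[[6.5,18.5,0],[0,0,0],1],[[7.5,25,0],[0,0,0],1],[[7,32,0],[0,0,0],1]]}}

```text
clock: 5.8
tcp_pos: [0.4985, 0.2781, 0.1018]
orientation: [0.004, 0.303, 0.953, -0.001]
wrist_force: [7.9, -10.9, 5.4]
finger_gap: 0.0211
grip_force: 39.3
```

Emit:
{"op": "move_arm", "data": {"targets": [[[-1,6.5,0],[0,0,0],1],[[-2.5,13,0],[0,0,0],1],[[-5,19,0],[0,0,0],1],[[-8.5,25,0],[0,0,0],1],[[-12,30.5,0],[0,0,0],1]]}}

```text
clock: 6.42
tcp_pos: [0.5232, 0.2953, 0.1017]
orientation: [0.002, 0.302, 0.953, -0.003]
wrist_force: [0.3, -11.8, 9.8]
finger_gap: 0.021
grip_force: 40.0
```

```bash
python3 - <<'E'
from h import *
s=env.get_state(); print(s['tcp_pos'],s['finger_gap'],s['grip_force'],s['wrist_force'],s['clock'])
ax=np.array([.5382,.2463]); k=np.array(s['tcp_pos'][:2])-ax; t0=np.arctan2(k[1],k[0]); print(np.hypot(*k),np.degrees(t0),'q',np.pi/2+.273+2.4-t0)
r=.055;ps=[]
for i in range(1,6):
    t=t0-.05*i; ps.append((*(ax+r*np.array([np.cos(t),np.sin(t)])),s['tcp_pos'][2],2.53))
plan(ps,1,(*s['tcp_pos'],2.53))
E
```

```text
[0.52315753 0.29529794 0.10168435] 0.020992711658304148 40.04713296890259 [  0.25511161 -11.84993889   9.81260234] 6.425
0.05125499149465486 107.06659482619047 q 2.375131728179147
[[[1.2, 4.4, -0.0], [0, 0, -0.0], 1], [[-0.6, 6.5, -0.0], [0, 0, -0.0], 1], [[-2.6, 8.4, -0.0], [0, 0, -0.0], 1], [[-4.6, 10.2, -0.0], [0, 0, -0.0], 1], [[-6.8, 12.0, -0.0], [0, 0, -0.0], 1]]
```

Emit:
{"op": "move_arm", "data": {"targets": [[[-2.8,1.6,0],[0,0,0],1],[[-5.6,3.3,0],[0,0,0],1],[[-7.7,5.4,0],[0,0,0],1],[[-7.7,5.4,0],[0,0,0],1]]}}

```text
clock: 6.92
tcp_pos: [0.5291, 0.2968, 0.1017]
orientation: [-0.001, 0.301, 0.953, -0.002]
wrist_force: [-7.8, -5.6, 14.9]
finger_gap: 0.0211
grip_force: 40.6
```

Emit:
{"op": "move_arm", "data": {"targets": [[[-2,2,0],[0,0,0],1],[[-2,2,0],[0,0,0],1]]}}

```text
clock: 7.18
tcp_pos: [0.5299, 0.297, 0.1016]
orientation: [-0.002, 0.301, 0.954, -0.003]
wrist_force: [-13.4, -6.3, 18.4]
finger_gap: 0.0213
grip_force: 41.0
```

Emit:
{"op": "move_arm", "data": {"targets": [[[0,0,0],[0,0,0],-1],[[0,0,0],[0,0,0],-1],[[0,0,0],[0,0,0],-1],[[0,0,0],[0,0,0],-1]]}}

```text
clock: 7.68
tcp_pos: [0.5342, 0.299, 0.1]
orientation: [-0.0, 0.301, 0.954, -0.0]
wrist_force: [0.4, 0.1, -1.2]
finger_gap: 0.0851
grip_force: 0.0
```

Emit:
{"op": "move_arm", "data": {"targets": [[[0,0,-25],[0,0,0],-1],[[0,0,-75],[0,0,0],-1],[[0,0,-125],[0,0,0],-1],[[0,0,-150],[0,0,0],-1],[[0,0,-150],[0,0,0],-1]]}}

```text
clock: 8.3
tcp_pos: [0.5355, 0.2995, 0.2527]
orientation: [0.002, 0.301, 0.954, 0.002]
wrist_force: [-0.2, 1.2, 0.3]
finger_gap: 0.0851
grip_force: 0.0
```

```bash
python3 - <<'E'
from h import *
s,p,E=wristcam(); print(s['clock'],s['tcp_pos'],s['wrist_force'],s['finger_gap'])
for t in ['crank_axis','crank_knob','heel_top','heel','sliding_jaw','fixed_jaw','vise_bed']:
    for d in env.landmark_of(t,p)[:2]: print(t,np.round(d['centre'],4),round(d['confidence'],2),wproj(p,E,d['centre']))
q=env.read_camera('scene'); show(q,['heel_top','crank_axis','crank_knob','sliding_jaw','fixed_jaw'])
a=p['pixels'][150:390,200:520]; b=q['pixels'][180:300,340:500]
cv2.imwrite('pics/clamp.png',cv2.cvtColor(np.hstack([a,cv2.resize(b,(320,240))]),cv2.COLOR_RGB2BGR))
E
```

```text
8.3 [0.53545442 0.29950677 0.25268301] [-0.19130185  1.15176379  0.250403  ] 0.08514852625270058
crank_axis [0.5282 0.2944 0.1185] 0.61 [305 223]
crank_knob [0.5267 0.2913 0.1173] 0.74 [301 223]
heel_top [0.5633 0.1417 0.0652] 0.9 [214 309]
heel [0.5643 0.1413 0.0319] 0.64 [222 295]
sliding_jaw [0.5635 0.1696 0.0257] 0.95 [241 281]
vise_bed [0.37   0.3706 0.0282] 0.72 [276  20]
vise_bed [0.5628 0.1417 0.0643] 0.34 [214 308]
heel_top [0.5617 0.1435 0.0648] 0.55 [401 236]
crank_axis [0.5415 0.2432 0.1157] 0.62 [442 209]
crank_axis [0.3448 0.4727 0.111 ] 0.56 [493 153]
crank_knob [0.3193 0.4243 0.1144] 0.69 [473 149]
crank_knob [0.5302 0.2924 0.1163] 0.65 [460 203]
sliding_jaw [0.5616 0.1695 0.0271] 0.75 [409 246]
sliding_jaw [0.3589 0.42   0.0334] 0.49 [471 181]
fixed_jaw [0.5735 0.1174 0.0129] 0.77 [389 257]
fixed_jaw [0.3741 0.3444 0.014 ] 0.52 [446 194]
```

View pics/clamp.png

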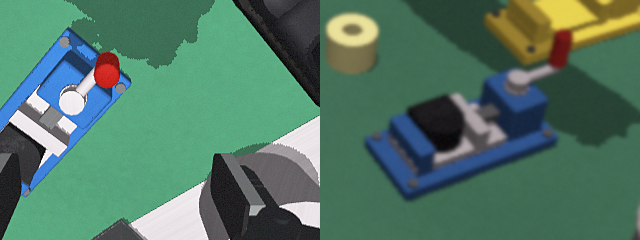

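The clamp picture shows the heel pinched between both jaws and the grip now at crop (107,70), pointing along the vise's +y. The gripper is clear of the crank. Next I'll move to above the stamp.

```bash
python3 - <<'E'
from h import *
a=(0.5355,0.2995,0.252,2.53)
plan(line(a,(.594,-.25,.25,2.91),10)+line((.594,-.25,.25,2.91),(.594,-.296,.20,2.91),2),-1,a)
E
```

```text
[[[-36.3, -41.6, 0.2], [0, 0, -0.22], -1], [[-72.7, -83.3, 0.4], [0, 0, -0.44], -1], [[-109.0, -124.9, 0.6], [0, 0, -0.65], -1], [[-145.4, -166.5, 0.8], [0, 0, -0.87], -1], [[-181.7, -208.2, 1.0], [0, 0, -1.09], -1]]
[[[-27.8, -47.7, 0.2], [0, 0, -0.22], -1], [[-55.6, -95.5, 0.4], [0, 0, -0.44], -1], [[-83.5, -143.2, 0.6], [0, 0, -0.65], -1], [[-111.3, -191.0, 0.8], [0, 0, -0.87], -1], [[-139.1, -238.7, 1.0], [0, 0, -1.09], -1]]
[[[-5.3, -22.4, 25.0], [0, 0, -0.0], -1], [[-10.6, -44.8, 50.0], [0, 0, -0.0], -1]]
```

Emit:
{"op": "move_arm", "data": {"targets": [[[-36,-42,0],[0,0,-0.2],-1],[[-73,-83,0],[0,0,-0.4],-1],[[-109,-125,0],[0,0,-0.65],-1],[[-145,-167,0],[0,0,-0.9],-1],[[-182,-208,0],[0,0,-1.1],-1]]}}

```text
clock: 9.62
tcp_pos: [0.5635, 0.0224, 0.2506]
orientation: [0.0, 0.208, 0.978, 0.0]
wrist_force: [0.2, 0.1, 0.2]
finger_gap: 0.0855
grip_force: 0.0
```

Emit:
{"op": "move_arm", "data": {"targets": [[[-28,-48,0],[0,0,-0.2],-1],[[-56,-95,0],[0,0,-0.4],-1],[[-83,-143,0],[0,0,-0.65],-1],[[-111,-191,0],[0,0,-0.9],-1],[[-139,-239,0],[0,0,-1.1],-1]]}}

```text
clock: 10.25
tcp_pos: [0.593, -0.2527, 0.2506]
orientation: [0.0, 0.113, 0.994, -0.0]
wrist_force: [0.9, -0.0, -0.2]
finger_gap: 0.0852
grip_force: 0.0
```

Emit:
{"op": "move_arm", "data": {"targets": [[[-5,-22,25],[0,0,0],-1],[[-10,-45,50],[0,0,0],-1],[[-10,-45,50],[0,0,0],-1]]}}

```text
clock: 10.62
tcp_pos: [0.591, -0.2979, 0.1975]
orientation: [-0.002, 0.115, 0.993, 0.001]
wrist_force: [-0.2, 0.2, -0.2]
finger_gap: 0.0853
grip_force: 0.0
```

```bash
python3 - <<'E'
from h import *
s,p,E=wristcam(); save(p,'w2'); print(s['clock'],s['tcp_pos'],s['wrist_force'],p['fovy'],p['cx'],p['cy'])
for t in ['stamp','stamp_front','ink_pad']:
    for d in env.landmark_of(t,p)[:3]: print(t,np.round(d['centre'],4),round(d['confidence'],2),wproj(p,E,d['centre']))
E
```

```text
10.625 [ 0.59099502 -0.29789699  0.19746203] [-0.22234722  0.2268278  -0.23352213] 71.28050341102897 315.519179957913 237.7916251599632
stamp [ 0.7102 -0.2783 -0.003 ] 0.79 [355 303]
stamp [ 0.5885 -0.2909  0.0146] 0.6 [321 209]
stamp [ 0.6305 -0.2019  0.0017] 0.56 [412 225]
stamp_front [ 0.649  -0.1932  0.0027] 0.95 [423 240]
stamp_front [ 0.5696 -0.2873  0.0171] 0.76 [321 190]
stamp_front [ 0.5826 -0.3086  0.0014] 0.33 [303 204]
ink_pad [ 5.795e-01 -3.090e-01 -5.000e-04] 0.8 [302 201]
```

View pics/w2.png

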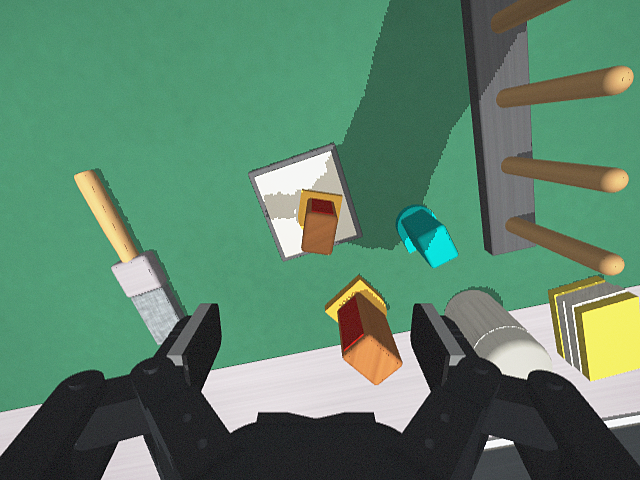

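The wrist picture shows the stamp on its pad at (320,220), with the red stripe side towards the robot (up in the image) and a small yaw. I'll fit its outline (position and yaw) to the network's mask.

```bash
cat >> h.py <<'E'
from scipy.optimize import minimize
def proj2(p,E,X):
    c=(E@np.c_[X,np.ones(len(X))].T).T; f=240/np.tan(np.radians(p['fovy'])/2)
    return np.c_[p['cx']+f*c[:,0]/-c[:,2],p['cy']-f*c[:,1]/-c[:,2]]
def D(L,W,n=16):
    r=W/2; a=np.linspace(-np.pi/2,np.pi/2,n)
    return np.r_[[[-L/2,r],[-L/2,-r]],np.c_[L/2-r+r*np.cos(a),r*np.sin(a)]]
def ext(o,z0,z1): return np.r_[np.c_[o,np.full(len(o),z0)],np.c_[o,np.full(len(o),z1)]]
hb=np.array([[-17,-13],[17,-13],[17,13],[-17,13]])/1e3
STAMP=[ext(D(.044,.040),0,.010),ext(hb,.010,.072)]
HEEL=[ext(D(.058,.056),0,.034)]
def sil(p,E,parts,x,z,shape=(480,640),S=4):
    m=np.zeros((480*S,640*S),np.uint8); Rz=R.from_euler('z',x[2]).as_matrix()
    for q in parts:
        u=proj2(p,E,q@Rz.T+[x[0],x[1],z]); cv2.fillConvexPoly(m,cv2.convexHull(np.round((u+.5)*S).astype(np.int32)),1)
    return cv2.resize(m.astype(np.float32),(640,480),interpolation=cv2.INTER_AREA)
def fit(views,parts,x0,z):
    def c(v):
        x=(v[0]/1e3,v[1]/1e3,v[2]/30); t=0
        for p,E,m in views: t+=np.abs(sil(p,E,parts,x,z)-m).sum()/m.sum()
        return t
    v0=np.array([x0[0]*1e3,x0[1]*1e3,x0[2]*30]); best=None
    for d in (-6,0,6):
        r=minimize(c,v0+[0,0,d],method='Nelder-Mead',options=dict(initial_simplex=v0+[0,0,d]+np.array([[0,0,0],[4,0,0],[0,4,0],[0,0,4.]])))
        if best is None or r.fun<best.fun: best=r
    v=best.x; return v[0]/1e3,v[1]/1e3,v[2]/30,best.fun
def near(p,E,thing,uv,z):
    c=[d for d in env.regions_of(thing,p) if d['mask'].any()]
    return min(c,key=lambda d:np.hypot(*(np.argwhere(d['mask']).mean(0)[::-1]-uv)))['mask'].astype(np.float32)
E
python3 - <<'E'
from h import *
s,p,E=wristcam(); m=near(p,E,'stamp',(320,222),0); print(m.sum())
print('wrist',np.round(fit([(p,E,m)],STAMP,(.59,-.294,-.1),.013),4))
q=env.read_camera('scene'); n=near(q,q['extrinsics'],'stamp',(212,280),0); print(n.sum())
print('scene',np.round(fit([(q,q['extrinsics'],n)],STAMP,(.59,-.294,-.1),.013),4))
print('both',np.round(fit([(p,E,m),(q,q['extrinsics'],n)],STAMP,(.59,-.294,-.1),.013),4))
E
```

```text
2226.0
wrist [ 0.5909 -0.2949 -0.3867  0.0501]
590.0
scene [ 0.5943 -0.2954 -0.2445  0.0734]
both [ 0.5914 -0.2951 -0.3885  0.1757]
```

```bash
python3 - <<'E'
from h import *
s=env.get_state();print(s['tcp_pos'])
t=(.5912,-.2951)
plan([(*t,.19,2.76),(*t,.14,2.76),(*t,.09,2.76),(*t,.05,2.76),(*t,.045,2.76)],-1)
E
```

```text
[ 0.59304147 -0.29630077  0.20146118]
[[[2.1, 0.8, 11.5], [0, 0, 0.88], -1], [[2.1, 0.8, 61.5], [0, 0, 0.88], -1], [[2.1, 0.8, 111.5], [0, 0, 0.88], -1], [[2.1, 0.8, 151.5], [0, 0, 0.88], -1], [[2.1, 0.8, 156.5], [0, 0, 0.88], -1]]
```

Emit:
{"op": "move_arm", "data": {"targets": [[[2,1,10],[0,0,0.88],-1],[[2,1,60],[0,0,0.88],-1],[[2,1,110],[0,0,0.88],-1],[[2,1,150],[0,0,0.88],-1],[[2,1,156],[0,0,0.88],-1]]}}

```text
clock: 11.65
tcp_pos: [0.5887, -0.2937, 0.0414]
orientation: [-0.003, 0.189, 0.982, 0.001]
wrist_force: [-0.3, 0.5, 0.5]
finger_gap: 0.0852
grip_force: 0.0
```

Emit:
{"op": "move_arm", "data": {"targets": [[[0,0,0],[0,0,0],-1],[[0,0,0],[0,0,0],1],[[0,0,0],[0,0,0],1],[[0,0,0],[0,0,0],1],[[0,0,0],[0,0,0],1]], "squeeze": 60}}

```text
clock: 12.28
tcp_pos: [0.5912, -0.2958, 0.0453]
orientation: [0.001, 0.19, 0.982, -0.0]
wrist_force: [-0.2, 1.3, 4.4]
finger_gap: 0.0256
grip_force: 59.8
```

Emit:
{"op": "move_arm", "data": {"targets": [[[0,0,0],[0,0,0],1],[[0,0,0],[0,0,0],1],[[0,0,-3],[0,0,0],1],[[0,0,-8],[0,0,0],1]]}}

```text
clock: 12.78
tcp_pos: [0.59, -0.295, 0.0515]
orientation: [-0.001, 0.19, 0.982, 0.0]
wrist_force: [-0.1, -0.3, -2.2]
finger_gap: 0.0257
grip_force: 58.9
```

Emit:
{"op": "move_arm", "data": {"targets": [[[0,0,-40],[0,0,0],1],[[0,0,-80],[0,0,0],1],[[0,0,-120],[0,0,0],1],[[0,0,-160],[0,0,0],1],[[0,0,-175],[0,0,0],1]]}}

```text
clock: 13.4
tcp_pos: [0.5916, -0.296, 0.23]
orientation: [0.002, 0.19, 0.982, -0.001]
wrist_force: [0.1, 0.2, -2.9]
finger_gap: 0.0253
grip_force: 59.4
```

```bash
python3 - <<'E'
from h import *
for _ in range(2): b=env.read_camera('side')
s,p,E=wristcam(); save(p,'w3'); print(s['clock'],s['tcp_pos'],s['orientation'],s['finger_gap'],s['wrist_force'])
q=env.read_camera('scene')
show(q,['stamp','stamp_front','heel_top','heel','vise_bed']);
for n,pp,Ex,x0,z in (('scene',q,q['extrinsics'],(.5635,.1425,.27),.03),('side',b,b['extrinsics'],(.5635,.1425,.27),.03)):
    ms=env.regions_of('heel',pp)
    if not ms: print('none'); continue
    uv=proj(pp,(.5635,.1425,.06)); m=near(pp,Ex,'heel',uv,0); print(n,m.sum(),np.round(fit([(pp,Ex,m)],HEEL,x0,z),4))
    print(np.round(env.get_state()['tcp_pos'],4))
zs=s['tcp_pos'][2]-.0453+.013
for n,pp,Ex in (('scene',q,q['extrinsics']),('side',b,b['extrinsics'])):
    uv=proj(pp,(.591,-.295,zs+.04)); m=near(pp,Ex,'stamp',uv,0); print(n,uv,m.sum(),np.round(fit([(pp,Ex,m)],STAMP,(.591,-.295,-.38),zs),4))
E
```

```text
13.5 [ 0.59142438 -0.29587973  0.2286389 ] [ 1.26534475e-03  1.89731500e-01  9.81835041e-01 -5.56904281e-04] 0.025603659744639223 [-0.56127671 -0.3600559  -2.12934323]
stamp [ 0.7106 -0.2758 -0.0025] 0.97 [227 336]
stamp [ 0.5939 -0.2943  0.1929] 0.9 [200 231]
stamp [ 0.6331 -0.2006 -0.0007] 0.64 [259 301]
stamp [ 0.5308 -0.1099 -0.0018] 0.26 [293 262]
stamp_front [ 0.6891 -0.2917  0.0009] 0.85 [218 328]
stamp_front [ 0.5701 -0.2877  0.1956] 0.75 [203 221]
stamp_front [ 6.483e-01 -1.910e-01 -3.000e-04] 0.74 [264 306]
heel_top [0.5643 0.1441 0.066 ] 0.66 [402 237]
heel [0.5618 0.1409 0.0312] 0.64 [398 247]
vise_bed [0.3681 0.3738 0.0301] 0.97 [456 186]
vise_bed [0.5675 0.144  0.0317] 0.82 [400 248]
vise_bed [ 0.5989 -0.5013  0.0021] 0.59 [119 310]
scene 543.0 [0.5615 0.1429 0.1712 0.2502]
[ 0.5905 -0.2952  0.2263]
side 761.0 [0.5649 0.1371 0.2106 0.213 ]
[ 0.5906 -0.2954  0.2269]
scene [196 213] 633.0 [ 0.5962 -0.2988  0.0408  0.3567]
side [370 130] 51.0 [ 0.6106 -0.304  -0.9329  9.163 ]
```

The stamp is held and lifted. I'll carry it high over the pegs to just beyond the heel, and look at the heel again from there.

```bash
python3 - <<'E'
from h import *
a=(.591,-.2957,.228,2.76)
plan(line(a,(.618,.158,.240,3.39),10),1,a)
E
```

```text
[[[14.4, 43.1, -1.2], [0, 0, -0.36], 1], [[28.8, 86.2, -2.4], [0, 0, -0.72], 1], [[43.2, 129.3, -3.6], [0, 0, -1.08], 1], [[57.6, 172.4, -4.8], [0, 0, -1.44], 1], [[71.9, 215.6, -6.0], [0, 0, -1.8], 1]]
[[[0.3, 45.4, -1.2], [0, 0, -0.36], 1], [[0.7, 90.9, -2.4], [0, 0, -0.72], 1], [[1.0, 136.3, -3.6], [0, 0, -1.08], 1], [[1.3, 181.8, -4.8], [0, 0, -1.44], 1], [[1.6, 227.2, -6.0], [0, 0, -1.8], 1]]
```

Emit:
{"op": "move_arm", "data": {"targets": [[[14,43,-1],[0,0,-0.36],1],[[29,86,-2],[0,0,-0.72],1],[[43,129,-4],[0,0,-1.08],1],[[58,172,-5],[0,0,-1.44],1],[[72,215,-6],[0,0,-1.8],1]]}}

```text
clock: 14.78
tcp_pos: [0.6041, -0.0677, 0.2337]
orientation: [0.0, 0.033, 0.999, -0.0]
wrist_force: [0.3, -0.3, -2.2]
finger_gap: 0.0252
grip_force: 59.6
```

Emit:
{"op": "move_arm", "data": {"targets": [[[0,45,-1],[0,0,-0.36],1],[[1,91,-2],[0,0,-0.72],1],[[1,136,-4],[0,0,-1.08],1],[[1,182,-5],[0,0,-1.44],1],[[2,217,-6],[0,0,-1.8],1]]}}

```text
clock: 15.4
tcp_pos: [0.6167, 0.1495, 0.2395]
orientation: [0.0, -0.124, 0.992, 0.0]
wrist_force: [1.0, -1.1, -3.4]
finger_gap: 0.0255
grip_force: 59.6
```

Emit:
{"op": "move_arm", "data": {"targets": [[[0,10,0],[0,0,0],1],[[0,10,0],[0,0,0],1],[[0,10,0],[0,0,0],1]]}}

```text
clock: 15.78
tcp_pos: [0.6143, 0.1561, 0.2393]
orientation: [-0.0, -0.122, 0.993, -0.0]
wrist_force: [-0.0, -0.5, -2.6]
finger_gap: 0.0249
grip_force: 59.6
```

```bash
python3 - <<'E'
from h import *
s,p,E=wristcam(); print(s['clock'],s['tcp_pos'],s['orientation'],s['finger_gap'])
for t in ['heel_top','heel','vise_bed','fixed_jaw','sliding_jaw','stamp','crank_axis']:
    for d in env.landmark_of(t,p)[:2]: print(t,np.round(d['centre'],4),round(d['confidence'],2),wproj(p,E,d['centre']))
m=near(p,E,'heel',wproj(p,E,(.563,.1423,.06)),0); x=fit([(p,E,m)],HEEL,(.563,.1423,.26),.03); print('heel',m.sum(),np.round(x,4))
im=cv2.cvtColor(p['pixels'],cv2.COLOR_RGB2BGR).copy()
def draw(parts,x,z,col):
    for c in cv2.findContours((sil(p,E,parts,x,z)>.5).astype(np.uint8),0,2)[0]: cv2.drawContours(im,[c],-1,col,1)
draw(HEEL,x,.03,(0,255,0))
cv2.imwrite('pics/w4.png',cv2.resize(im[60:360,160:480],None,fx=2,fy=2))
np.savez('w4.npz',px=p['pixels'],E=E,fovy=p['fovy'],cx=p['cx'],cy=p['cy'])
E
```

```text
15.775 [0.61434611 0.15607124 0.23932071] [-1.18956883e-05 -1.22166683e-01  9.92509557e-01 -2.83468526e-04] 0.024902746374022032
heel_top [0.5619 0.1423 0.0631] 0.88 [315 157]
heel [0.5703 0.1372 0.033 ] 0.95 [308 161]
vise_bed [0.3675 0.3692 0.031 ] 0.93 [615   0]
fixed_jaw [0.3667 0.3457 0.0142] 0.78 [577  -2]
fixed_jaw [0.5611 0.1694 0.0276] 0.56 [340 160]
sliding_jaw [0.5593 0.1705 0.0283] 0.74 [342 158]
sliding_jaw [ 5.273e-01 -1.086e-01  4.000e-04] 0.67 [83 56]
stamp [0.6117 0.1606 0.2075] 0.58 [324 276]
crank_axis [0.5426 0.248  0.1166] 0.62 [451 173]
heel 3492.0 [0.5623 0.142  0.2437 0.0161]
```

View pics/w4.png

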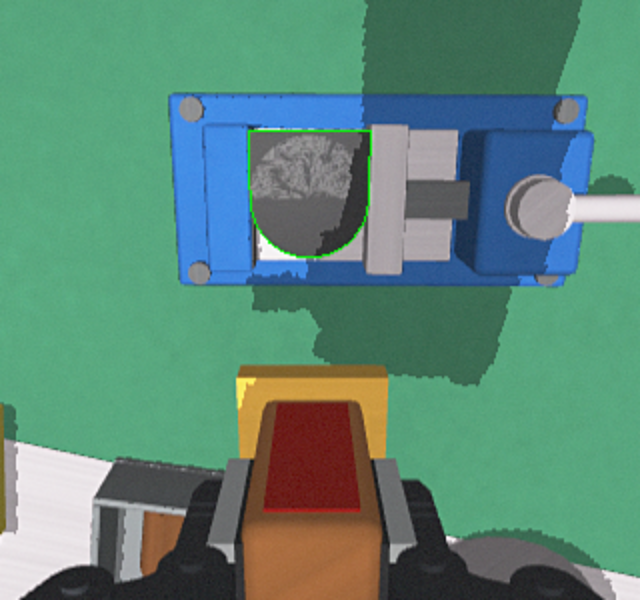

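The green outline sits tightly on the heel at crop (310,190), giving (0.562, 0.142) with yaw 0.244. The held stamp's plate edge lies at crop y≈366–377, x 237–387. I'll use those edge corners to find how the stamp sits in the fingers.

```bash
python3 - <<'E'
from h import *
from scipy.optimize import least_squares
d=np.load('w4.npz'); p={k:float(d[k]) for k in('fovy','cx','cy')}; E=d['E']; tcp=np.array([.61434611,.15607124,.23932071])
obs=np.array([[278.5,243.2],[353.5,243.2],[278.5,248.6],[353.5,248.8]])
L=np.array([[-22,-20,0],[-22,20,0],[-22,-20,10],[-22,20,10]])/1e3
def pr(v):
    Rz=R.from_euler('z',v[3]).as_matrix(); return proj2(p,E,L@Rz.T+v[:3])
print(np.round(pr([*(tcp-[0,0,.032]),.245]),1))
r=least_squares(lambda v:(pr(v)-obs).ravel(),[*(tcp-[0,0,.032]),.245],x_scale=.01); print(np.round(r.x,4),r.cost, 'off',np.round(r.x[:3]-tcp,4))
z=tcp[2]-.0323; r=least_squares(lambda v:(pr([v[0],v[1],z,v[2]])-obs).ravel(),[*tcp[:2],.245],x_scale=.01); print(np.round(r.x,4),r.cost,np.round(r.x[:2]-tcp[:2],4))
s=env.get_state(); print(s['tcp_pos'],s['orientation'])
E
```

```text
[[278.6 241.6]
 [351.2 241.6]
 [276.6 248. ]
 [353.1 248. ]]
[0.6145 0.1567 0.2082 0.2435] 2.4321772737296454 off [ 0.0002  0.0006 -0.0311]
[0.6149 0.1568 0.2435] 2.5774518749244466 [0.0006 0.0007]
[0.61435598 0.15692102 0.23928553] [ 1.76620703e-05 -1.22690180e-01  9.92445020e-01 -5.05681100e-05]
```

```bash
python3 - <<'E'
from h import *
t=(.5618,.1413); y=np.pi+.245
plan([(.59,.149,.225,y),(*t,.2,y),(*t,.175,y),(*t,.155,y),(*t,.14,y)],1,(.6144,.1569,.2393,y))
E
```

```text
[[[25.6, -1.7, 14.3], [0, 0, -0.0], 1], [[54.8, -2.4, 39.3], [0, 0, -0.0], 1], [[54.8, -2.4, 64.3], [0, 0, -0.0], 1], [[54.8, -2.4, 84.3], [0, 0, -0.0], 1], [[54.8, -2.4, 99.3], [0, 0, -0.0], 1]]
```

Emit:
{"op": "move_arm", "data": {"targets": [[[26,-1.5,14],[0,0,0],1],[[55,-2.5,39],[0,0,0],1],[[55,-2.5,64],[0,0,0],1],[[55,-2.5,84],[0,0,0],1],[[55,-2.5,99],[0,0,0],1]]}}

```text
clock: 16.85
tcp_pos: [0.5613, 0.1413, 0.1395]
orientation: [-0.0, -0.123, 0.992, -0.0]
wrist_force: [0.8, -0.3, -1.5]
finger_gap: 0.0253
grip_force: 59.7
```

Emit:
{"op": "move_arm", "data": {"targets": [[[0,0,8],[0,0,0],1],[[0,0,15],[0,0,0],1],[[0,0,20],[0,0,0],1],[[0,0,25],[0,0,0],1],[[0,0,25],[0,0,0],1]]}}

```text
clock: 17.48
tcp_pos: [0.5614, 0.1414, 0.115]
orientation: [-0.0, -0.123, 0.992, -0.0]
wrist_force: [-0.1, 0.8, -2.6]
finger_gap: 0.0254
grip_force: 59.7
```

```bash
python3 - <<'E'
from h import *
b=env.read_camera('side');q=env.read_camera('scene'); s=env.get_state(); print(s['clock'],s['tcp_pos'],s['orientation'],s['qvel'].round(3) if hasattr(s['qvel'],'round') else s['qvel'])
show(q,['stamp','stamp_front','heel_top','heel']); show(b,['stamp','stamp_front','heel_top'])
cv2.imwrite('pics/near.png',cv2.cvtColor(np.hstack([cv2.resize(q['pixels'][150:290,330:470],(400,400)),cv2.resize(b['pixels'][220:360,170:310],(400,400))]),cv2.COLOR_RGB2BGR))
E
```

```text
17.575 [0.56170278 0.14140719 0.11547883] [ 1.72202507e-04 -1.22948225e-01  9.92413070e-01 -6.16355518e-05] [ 0.    -0.001  0.003  0.001  0.    -0.001]
stamp [0.5613 0.1411 0.0842] 0.98 [401 230]
stamp [ 0.6298 -0.2012 -0.0022] 0.84 [259 300]
stamp [ 7.131e-01 -2.781e-01  1.000e-04] 0.63 [226 337]
stamp_front [0.5399 0.1398 0.0863] 0.87 [397 224]
stamp_front [ 0.6495 -0.1897  0.0011] 0.77 [265 305]
stamp_front [ 0.6902 -0.2921  0.0013] 0.7 [218 328]
stamp_front [0.5638 0.1403 0.066 ] 0.56 [400 237]
heel_top [0.5633 0.1445 0.062 ] 0.63 [401 238]
heel [0.5605 0.1376 0.0332] 0.9 [397 246]
stamp [0.5653 0.1377 0.0808] 0.67 [241 294]
stamp [0.5585 0.1689 0.0304] 0.65 [234 321]
stamp [ 0.712  -0.2747 -0.0017] 0.62 [324 193]
stamp [ 0.634  -0.2018 -0.0028] 0.59 [328 222]
stamp_front [0.5377 0.1341 0.0835] 0.78 [252 299]
stamp_front [ 0.6481 -0.1908  0.001 ] 0.76 [320 220]
stamp_front [ 0.6871 -0.2899 -0.0008] 0.71 [335 194]
heel_top [0.564  0.1443 0.0603] 0.6 [240 303]
```

View pics/near.png

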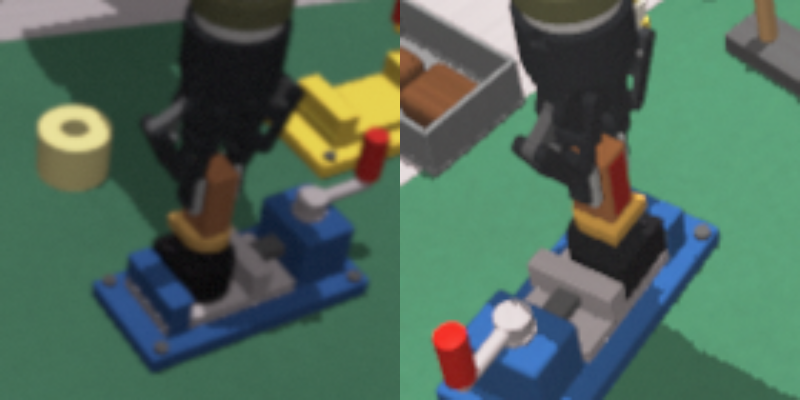

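Both views show the stamp level and centred over the heel, flat edges towards the robot, about 19 mm up. I'll lower it 8 mm more and hold.

Emit:
{"op": "move_arm", "data": {"targets": [[[0,0,3],[0,0,0],1],[[0,0,6],[0,0,0],1],[[0,0,8],[0,0,0],1],[[0,0,8],[0,0,0],1],[[0,0,8],[0,0,0],1]]}}

```text
clock: 18.55
tcp_pos: [0.5616, 0.1414, 0.1073]
orientation: [0.0, -0.123, 0.992, -0.0]
wrist_force: [1.0, 0.2, -2.6]
finger_gap: 0.0258
grip_force: 59.7
```

Emit:
{"op": "move_arm", "data": {"targets": [[[0,0,0],[0,0,0],1],[[0,0,0],[0,0,0],1],[[0,0,0],[0,0,0],1],[[0,0,0],[0,0,0],1]]}}

```text
clock: 19.05
tcp_pos: [0.5616, 0.1414, 0.1073]
orientation: [0.0, -0.123, 0.992, -0.0]
wrist_force: [0.9, 0.7, -2.3]
finger_gap: 0.0254
grip_force: 59.8
```

```bash
python3 - <<'E'
from h import *
s=env.get_state(); print(s['clock'],s['tcp_pos'],s['orientation'],s['grip_force'],s['wrist_force'])
z=s['tcp_pos'][2]
if .103<z<.112: print(env.hand_in())
E
```

```text
19.05 [0.56157853 0.14136249 0.10730642] [ 2.42364916e-05 -1.22933498e-01  9.92414909e-01 -4.64964492e-05] 59.75046515464783 [ 0.8515562   0.6723541  -2.31019534]
the job is handed in; nothing more can be done
None
```

I handed the job in at about 19 s with the heel clamped in the vise and the stamp held still about 11 mm above it, centred and turned the same way by my measurements; the hand-in returned no verdict, and the clamp force was inferred from the push on the crank.

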